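# Clamp the cap of the sight-glass cell to its set force

## Task

Close the sight-glass cell on its oak plinth: swing the clamp beam over the brass cap until it rests against its stop, then screw the T-bar down (clockwise seen from above) until the sprung steel tab pops out of the side of the brass housing. Stop tightening as soon as the tab is out, since turning on from there soon cracks the glass, leave the clamp tight, keep the fingers off the tab and leave the other things on the bench where they are.

Things in the scene. Friction and masses are not known exactly. Their poses are not given: they have to be found in the camera images.
- clamp: the whole fixed apparatus: oak plinth 220 x 270 x 40 mm high carrying a round brass housing (90 mm diameter, its top 90 mm above the bench) with the glass cell on it. Origin on the bench under the cell's vertical axis. In its own frame, y points from the beam's pivot post (115 mm away, at -y) to the cell, x to the side where the tab comes out, z up.
- beam (a joint): angle in rad of the clamp beam, a dark steel bar 22 mm wide and 16 mm thick (top 196 mm above the bench) turning level about its post: 0 against the stop with the screw exactly over the cap, growing anticlockwise seen from above (starts 0.5 to 1.05). Stiff friction, about 0.45 N m; it stays where it is left.
- pivot (a point): the beam's turning axis, at the top of the beam (196 mm above the bench).
- stud (a point): middle of the upright round steel push-stud near the free end of the beam, 185 mm from the pivot axis: 14 mm in diameter, standing 40 mm up from the beam's top; this point is 22 mm above the beam's top.
- tbar (a point): middle of the steel T-bar on top of the clamp screw, 115 mm from the pivot axis: a bar 60 mm long (its y axis), 12 mm thick (its x axis) and 20 mm high, centred on the screw's axis; its underside starts 26 mm above the beam. It sinks 2.5 mm for each rad of clockwise turning. The screw resists with about 0.12 N m, a little more under load, and does not turn back by itself.
- screw (a joint): turn of the T-bar relative to the beam in rad, 0 at the start (bar lying along the beam), growing clockwise seen from above as it tightens. Hard ends at -0.8 and 7.
- cap: loose brass cap, 63 mm in diameter, 20 mm thick, lying in the rimmed tray on top of the glass. Origin at the centre of its underside. The screw's brass foot, hanging 2 to 6 mm above it at the start (set differently each time and not reported), presses on its middle.
- seat: sprung glass tube with the brass tray that carries the cap. Origin on the cell's axis, 90 mm above the bench at rest; under load it goes straight down (about 4 N to start it, then 3 N per mm). The tab is let go when it is about 4 mm down (some 16 N between cap and seat); the glass is rated to 20 N, reached about 5.4 mm down, that is some 0.5 rad of turning past the tab's release.
- tab: steel indicator tab in the brass housing, its face 22 mm wide and 12 mm high. Origin at the middle of its outer face, 72 mm above the bench; held in, the face is about 50 mm from the cell's axis along the clamp's x axis; it snaps out to about 63 mm and stays out.
- plug: bystander: small brass plug standing on the plinth, 24 mm in diameter, 26 mm high.
- seal: bystander: flat black rubber ring lying on the plinth, 36 mm in diameter.
- spanner: bystander: steel spanner, 160 mm, on the bench.
- beaker: bystander: glass beaker, 70 mm wide, 90 mm high.
- reagent: bystander: amber bottle, 60 mm wide, 130 mm high.
- spare_cap: bystander: spare brass cap lying on the bench, 63 mm wide, 20 mm high; not needed.
- driver: bystander: screwdriver, 180 mm, on the bench.
Not all that is in view belongs to the job. Leave any pink or purple look-alike of the cap alone.

How it is judged:
On the way, in this order (a step that is already met when the one before it is completed fails the run):
1. the beam is against its stop, over the cap (value of joint beam below 0.04 rad), for 0.2 s.
2. the tab has popped out with the beam over the cap (x of tab in the frame of clamp above 0.059 m and value of joint beam below 0.06 rad), for 0.2 s.
At the end, for the whole second after the job is handed in: The tab is out (its face more than 59 mm from the cell's axis), the beam is within 0.06 rad of its stop, the cap lies in its tray (within 6 mm of the cell's axis) and is still pressed on the seat with more than 12 N (all of step 2 and contact force between seat and cap above 12 N and horizontal distance between cap and clamp below 0.006 m); the robot touches nothing.
It fails at once if the cap presses on the glass with more than 20 N (contact force between seat and cap above 20 N).
It fails at once if the fingers touch the tab (contact force between tab and the fingers above 0.5 N).
It fails at once if the robot presses on the cap or the glass seat itself (contact force between any of cap, seat and the fingers above 3 N).
It fails at once if a bystander is moved by more than 30 mm (distance of any of plug, seal, spanner, beaker, reagent, spare_cap, driver from where it was at the start of the episode above 0.03 m).
It also fails if it takes over 72 s, if anything falls off the work surface, if the arm or the gripper's body presses on something with over 40 N, if the wrist force passes 120 N, or if a joint passes its speed limit or range.

## Robot

A 6-joint arm with a two-finger parallel gripper is mounted at the origin on the work surface. World frame = base frame: x ahead of the robot, y to its left, z up, the work surface at z = 0. Lengths are in m, angles in rad, forces in N, time in s.
With the tool pointing down it reaches from about 0.25 to 0.775 m from the base axis. Payload 8.9 kg.
Tool frame: the origin (TCP) lies at the very end of the fingers, on their centre line; the grasp point (between the pads) lies 19 mm behind it; z points along the fingers, y is the line along which they close (so a half turn about z gives the same grasp; the last joint's range is limited). The gripper opens to 85 mm and grips with 20 to 120 N. Pads are 22 mm wide; open, the fingers measure 114 mm over their backs; the gripper's body (76 mm by 85 mm) begins 54 mm behind the grasp point. The pads swing forward as they close: fully open they stand 13 mm farther back than shut.
Start: joints at [-1.425, 0.291, -0.153, 1.127, 0, 1.431], TCP at [0.148, -0.504, 0.199] pointing down, gripper open.
Joint ranges: [-2.52, 2.52], [-0.91, 1.74], [-1.3, 1.37], [-1.96, 2.02], [-1.52, 1.47], [-3.14, 3.14]. Speed limits (rad/s): [2.22, 2.22, 2.79, 3.14, 3.14, 3.14].

## Interface

Orientations are given as a rotation vector (axis times angle).
In Python, from workcell import robot gives the robot as it stands.
- The arm moves only by the tool move_arm, never from a script. Its arguments are lists of equal length, an entry for each row: "jaw": the gripper command: -1 is fully open, 1 is shut, values between are in proportion; "xyz": the shift along the tool's x, y, z in mm, a list of three; "rot": the turn, a rotation vector about the tool's x, y, z in rad, a list of three. In form: {"jaw": [jaw, ...], "xyz": [[x, y, z], ...], "rot": [[ax, ay, az], ...]}. A call has 1 to 5 rows; each row shifts and turns the commanded pose from where the row before left it, along the tool's axes as they then stand; what a row does not reach is not made up. A row lasts 1/10 s, in which the tool goes at most 50 mm and 8.59 degrees, less where a joint would pass 70% of its speed; a pose out of reach is approached as far as the arm can. A call with a gripper value outside its range is refused whole. The fingers move at their own pace and stop on an object; the grip force is fixed at half the most. Time passes only in rows, so rows that do not move let the fingers close. It gives the time, the measured TCP pose, the force, the opening and the grip force at its end, in the units of the state.
- robot.state(): the state, without advancing time (a new reading comes with each control period).
- robot.camera(name): name is "scene" or "top" or "wrist"; returns the picture (400x640x3 uint8, red, green, blue); there is no depth.
- robot.camera_params(name): a dict with "camera_matrix" (3x3 intrinsics, pixels), "R" (3x3) and "t" (3): a world point X has camera coordinates R X + t. Camera axes: x right, y down, z forward; pixel columns grow to the right and rows downward; lengths in m; the calibration is good to about 2 mm. A picture is of the moment at which its call begins: read the wrist's pose just before it. camera_params takes no time and is no camera call; for the wrist camera it gives the pose at the moment of the call.
- robot.hand_in(): hands the job in; it is judged then, once.
The state is a dict: "time_s": time; "q": joint angles; "dq": joint speeds; "joint_efforts": joint torques, N m; "ee_pos": TCP position; "tcp_rot": TCP orientation; "wrist_force": force on the tool from outside, world axes, zero at the start; "ft_torque": the same for the moment, N m; "grip_width": finger opening in m; "grip_force": force on a finger pad.
Only numpy, scipy, OpenCV 4.12 (cv2) and the standard library are available. Lean on these libraries where they do the work, as an engineer would, in place of code of your own. Each camera call takes 0.05 s, during which the arm holds its last target. There are 200 camera calls.

## Working session

There is one attempt and no reset: what is moved stays moved. The work goes in short steps, Python scripts to look and compute and a tool call to move; the robot and the scene stay as the last step left them, time stands still between calls to the robot, and variables do not carry over. Pictures are saved under pics/ and viewed, at most 10 in all, crops included, and the job is handed in when it is done.

Besides the shell and the picture viewer there is one more tool, called after "Emit:" as name(argument=value, ...), one argument or row to a line, values as JSON. move_arm: Moves the arm, as the interface text tells. Its arguments: {"type":"object","properties":{"jaw":{"type":"array"},"xyz":{"type":"array"},"rot":{"type":"array"}},"required":["jaw","xyz","rot"]}

```bash
mkdir -p pics; ls
python3 - <<'E'
from workcell import robot
import cv2,numpy as np
for n in("scene","top"):
    im=robot.camera(n); cv2.imwrite(f"pics/{n}0.png",im[:,:,::-1])
    p=robot.camera_params(n); print(n,np.round(p["camera_matrix"],1).tolist(),np.round(p["R"],4).tolist(),np.round(p["t"],4).tolist())
s=robot.state();print(s)
E
```

```text
pics
scene [[426.6, 0.0, 318.0], [0.0, 426.6, 193.7], [0.0, 0.0, 1.0]] [[0.6472, 0.762, -0.0213], [0.4403, -0.3965, -0.8055], [-0.6223, 0.512, -0.5922]] [-0.339, -0.1304, 1.7851]
top [[434.4, 0.0, 322.2], [0.0, 434.4, 196.5], [0.0, 0.0, 1.0]] [[0.008, -0.9999, -0.0087], [-0.9912, -0.0068, -0.1321], [0.1321, 0.0096, -0.9912]] [0.0032, 0.5538, 1.2235]
{'time_s': 0.1, 'q': array([-1.42533319e+00,  2.91236833e-01, -1.54020417e-01,  1.12674257e+00,
       -8.60816660e-06,  1.43151159e+00]), 'dq': array([ 0.00135907, -0.00087322, -0.00049719,  0.00097406,  0.0003252 ,
        0.00015544]), 'joint_efforts': array([ 1.16797368e-03, -5.37978530e+01,  3.31918180e+01,  9.29349975e-03,
       -3.06977763e-04,  1.75850187e-05]), 'ee_pos': array([ 0.14742531, -0.50342221,  0.19869444]), 'tcp_rot': array([-3.10861455e+00, -4.45600605e-01,  1.93541325e-05]), 'wrist_force': array([0.48493277, 0.24336407, 0.30285852]), 'ft_torque': array([-0.02724079, -0.02169512,  0.00865664]), 'grip_force': 0.0, 'grip_width': 0.08558977212500449}
```

View pics/top0.png

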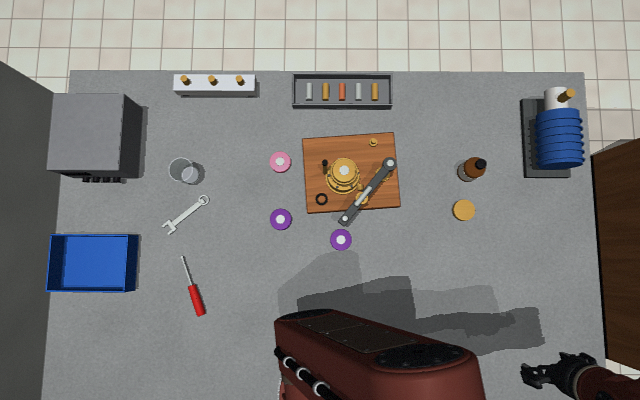

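View pics/scene0.png

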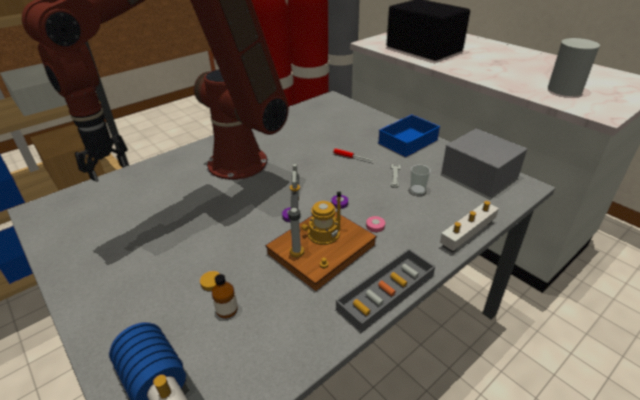

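Top view: the plinth is centred near (350,172), with its pivot post at (390,163). The beam runs down-left to the stud near (345,221), and the cell and cap are at (343,172). In the scene view the far (+x) side of the housing, where the tab comes out, faces the camera around (322,235).

Possible confusions:
- Stud: the black stop post at (325,163) and the pivot knob at (390,163).
- Cap: the pink one at (280,161), purple ones at (280,219) and (341,240), and the spare at (464,210).

I choose the stud at the beam's free end and the cap under the beam's arc. Next is a close crop to check.

```bash
cat > h.py <<'E'
from workcell import robot
import cv2,numpy as np
np.set_printoptions(precision=4,suppress=True)
def ray(n,uv,z,p=None):
    p=p or robot.camera_params(n);R=np.array(p["R"]);t=np.array(p["t"])
    c=-R.T@t; d=R.T@np.linalg.inv(p["camera_matrix"])@[uv[0],uv[1],1.]
    return c+d*(z-c[2])/d[2]
def proj(n,X):
    p=robot.camera_params(n);x=np.array(p["camera_matrix"])@(np.array(p["R"])@X+p["t"]);return x[:2]/x[2]
E
python3 - <<'E'
from h import *
a=cv2.imread("pics/top0.png")[120:250,290:420];b=cv2.imread("pics/scene0.png")[155:285,260:390]
cv2.imwrite("pics/c0.png",np.hstack([cv2.resize(i,None,fx=3.07,fy=4.6*.667,interpolation=cv2.INTER_CUBIC) for i in(a,b)]))
E
```

```text
(no output)
```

View pics/c0.png

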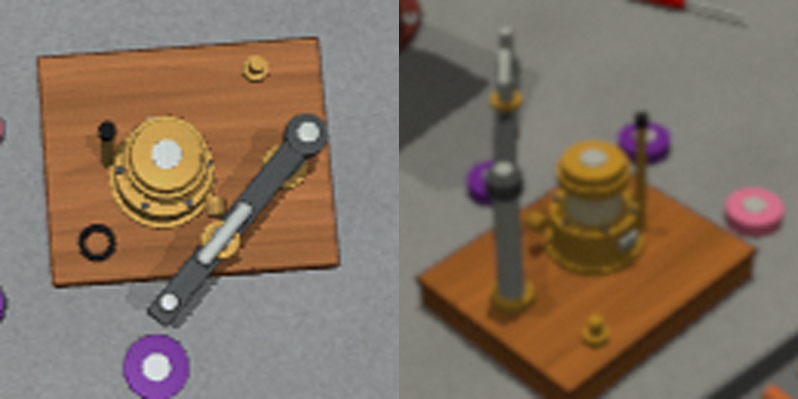

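The crop confirms the parts. The stud top (white dot) is at px (345.0,218.4), the T-bar centre at (363.6,195.6), the pivot at (390.3,162.7) and the cap centre at (344.4,170.2). In the scene view the tab is the grey patch at about (334,233).

Run:
```python
from h import *
im=cv2.imread("pics/top0.png").astype(int)
for nm,(u,v),r,z in(("stud",(345,218.4),5,.236),("tbar",(363.6,195.6),11,.242),("piv",(390.3,162.7),6,.205),("cap",(344.4,170.2),6,.12)):
    m=(im.min(2)>150)&(im.max(2)-im.min(2)<40)
    vv,uu=np.nonzero(m);k=np.hypot(uu-u,vv-v)<r
    c=(uu[k].mean(),vv[k].mean()); print(nm,k.sum(),np.array(c),ray("top",c,z))
P=[ray("top",(390.3,162.7),z) for z in(.196,.205,.215)];print(P)
p=robot.camera_params("wrist");print(p)
s=robot.state();print(cv2.Rodrigues(s["tcp_rot"])[0],s["ee_pos"])
for c in [(302.5,138.5),(393.5,132.5),(400.5,206.5),(307,213)]: print(ray("top",c,.04))
```

```text
stud 18 [344.7222 217.8889] [ 0.4755 -0.0495  0.236 ]
tbar 73 [362.8767 195.137 ] [ 0.5306 -0.0932  0.242 ]
piv 33 [389.9091 162.697 ] [ 0.6191 -0.1651  0.205 ]
cap 67 [343.9104 169.9104] [ 0.6165 -0.0521  0.12  ]
[array([ 0.621 , -0.1674,  0.196 ]), array([ 0.6191, -0.1661,  0.205 ]), array([ 0.6169, -0.1646,  0.215 ])]
{'camera_matrix': array([[291.6529,   0.    , 319.6294],
       [  0.    , 291.6529, 197.4513],
       [  0.    ,   0.    ,   1.    ]]), 'R': array([[ 0.2804, -0.9599, -0.0016],
       [-0.9175, -0.2684,  0.2935],
       [-0.2822, -0.0809, -0.9559]]), 't': array([-0.5238, -0.0375,  0.3809])}
[[ 0.9597  0.2809 -0.0002]
 [ 0.2809 -0.9597  0.0012]
 [ 0.0002 -0.0012 -1.    ]] [ 0.1474 -0.5034  0.1987]
[0.7256 0.0668 0.04  ]
[ 0.7453 -0.2013  0.04  ]
[ 0.526  -0.2184  0.04  ]
[0.5053 0.0508 0.04  ]
```

The geometry is consistent: pivot ≈ (0.6195,-0.166), stud at 185 mm, T-bar at 115 mm, clamp yaw ≈ 0.075, beam ≈ 0.82 rad. I'll raise, travel to above the stud, then turn so the fingers close across the beam.

Emit:
move_arm(
  jaw=[-1,-1],
  xyz=[
    [0,0,-43],
    [0,0,-43],
  ],
  rot=[
    [0,0,0],
    [0,0,0],
  ],
)

```text
time_s: 0.3
ee_pos: [0.1473, -0.5025, 0.2851]
tcp_rot: [-3.106, -0.445, 0.0]
wrist_force: [0.9, -1.6, -0.1]
grip_width: 0.0852
grip_force: 0.0
```

Emit:
move_arm(
  jaw=[-1,-1,-1,-1,-1],
  xyz=[
    [29.5,-22.9,0],
    [29.5,-22.9,0],
    [29.5,-22.9,0],
    [29.5,-22.9,0],
    [29.5,-22.9,0],
  ],
  rot=[
    [0,0,0],
    [0,0,0],
    [0,0,0],
    [0,0,0],
    [0,0,0],
  ],
)

```text
time_s: 0.8
ee_pos: [0.2574, -0.3511, 0.285]
tcp_rot: [-3.11, -0.445, 0.0]
wrist_force: [0.3, 0.0, -0.1]
grip_width: 0.0853
grip_force: 0.0
```

Emit:
move_arm(
  jaw=[-1,-1,-1,-1,-1],
  xyz=[
    [29.5,-22.9,0],
    [29.5,-22.9,0],
    [29.5,-22.9,0],
    [29.5,-22.9,0],
    [29.5,-22.9,0],
  ],
  rot=[
    [0,0,0],
    [0,0,0],
    [0,0,0],
    [0,0,0],
    [0,0,0],
  ],
)

```text
time_s: 1.3
ee_pos: [0.3668, -0.1997, 0.2851]
tcp_rot: [-3.11, -0.446, 0.0]
wrist_force: [-0.4, -0.8, 0.1]
grip_width: 0.0856
grip_force: 0.0
```

Emit:
move_arm(
  jaw=[-1,-1,-1,-1,-1],
  xyz=[
    [29.5,-22.9,0],
    [29.5,-22.9,0],
    [29.5,-22.9,0],
    [29.5,-22.9,0],
    [29.5,-22.9,0],
  ],
  rot=[
    [0,0,0],
    [0,0,0],
    [0,0,0],
    [0,0,0],
    [0,0,0],
  ],
)

```text
time_s: 1.8
ee_pos: [0.4762, -0.0483, 0.285]
tcp_rot: [-3.11, -0.446, 0.001]
wrist_force: [0.9, 0.3, 0.2]
grip_width: 0.0855
grip_force: 0.0
```

Emit:
move_arm(
  jaw=[-1,-1,-1,-1,-1],
  xyz=[
    [0,0,0],
    [0,0,0],
    [0,0,0],
    [0,0,0],
    [0,0,0],
  ],
  rot=[
    [0,0,-0.145],
    [0,0,-0.145],
    [0,0,-0.145],
    [0,0,-0.145],
    [0,0,-0.145],
  ],
)

```text
time_s: 2.3
ee_pos: [0.4755, -0.0497, 0.2849]
tcp_rot: [-2.744, -1.528, 0.001]
wrist_force: [-0.7, 0.3, -0.1]
grip_width: 0.0855
grip_force: 0.0
```

Emit:
move_arm(
  jaw=[-1,-1,-1,-1,-1],
  xyz=[
    [0,0,0],
    [0,0,0],
    [0,0,0],
    [0,0,0],
    [0,0,0],
  ],
  rot=[
    [0,0,-0.145],
    [0,0,-0.145],
    [0,0,-0.145],
    [0,0,-0.145],
    [0,0,-0.145],
  ],
)

```text
time_s: 2.8
ee_pos: [0.4754, -0.0498, 0.2849]
tcp_rot: [-2.025, -2.401, 0.0]
wrist_force: [0.8, 0.3, 0.3]
grip_width: 0.0855
grip_force: 0.0
```

Emit:
move_arm(
  jaw=[-1,-1,-1,-1,-1],
  xyz=[
    [0,0,0],
    [0,0,0],
    [0,0,0],
    [0,0,0],
    [0,0,0],
  ],
  rot=[
    [0,0,-0.145],
    [0,0,-0.145],
    [0,0,-0.145],
    [0,0,-0.145],
    [0,0,-0.145],
  ],
)

```text
time_s: 3.3
ee_pos: [0.4755, -0.0498, 0.2849]
tcp_rot: [-1.041, -2.963, 0.0]
wrist_force: [-0.7, 0.2, -0.0]
grip_width: 0.0855
grip_force: 0.0
```

Run:
```python
from h import *
s=robot.state();M=cv2.Rodrigues(s["tcp_rot"])[0];print(M,s["q"])
im=robot.camera("wrist");cv2.imwrite("pics/w1.png",im[:,:,::-1])
b=np.array([-.777,.629,0]);P=np.array([.6195,-.166,0])
for X in(P+.185*b+[0,0,.236],P+.115*b+[0,0,.242],P+[0,0,.2],s["ee_pos"]): print(proj("wrist",X))
```

```text
[[-0.7802  0.6255 -0.0007]
 [ 0.6255  0.7802  0.0002]
 [ 0.0007 -0.0003 -1.    ]] [-0.2575  0.1672 -0.09    1.3143 -0.      0.4183]
[319.1324 204.7367]
[318.11   283.9705]
[317.123  351.8924]
[318.5048 228.3416]
```

View pics/w1.png

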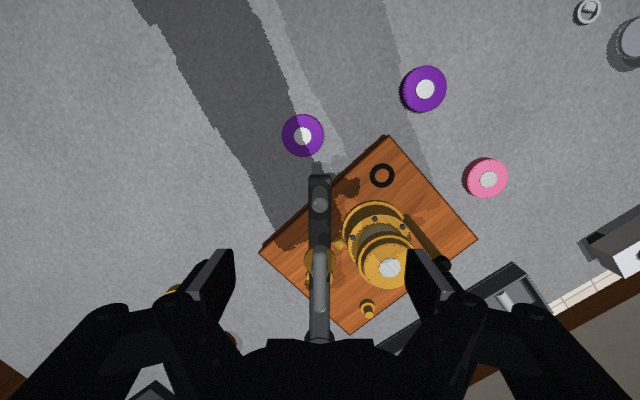

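The wrist view shows the stud at (319,204), matching the prediction (319,205). It is centred between the fingers with the T-bar at (319,285). I'll descend and grip.

Emit:
move_arm(
  jaw=[-1,-1,-1,0.6,0.6],
  xyz=[
    [0,0,30],
    [0,0,30],
    [0,0,22],
    [0,0,0],
    [0,0,0],
  ],
  rot=[
    [0,0,0],
    [0,0,0],
    [0,0,0],
    [0,0,0],
    [0,0,0],
  ],
)

```text
time_s: 3.85
ee_pos: [0.4756, -0.0499, 0.2036]
tcp_rot: [-1.053, -2.959, 0.0]
wrist_force: [0.3, 0.7, 0.6]
grip_width: 0.0587
grip_force: 0.0
```

Emit:
move_arm(
  jaw=[1,1,1,1,1],
  xyz=[
    [0,0,0],
    [0,0,0],
    [0,0,0],
    [0,0,0],
    [0,0,0],
  ],
  rot=[
    [0,0,0],
    [0,0,0],
    [0,0,0],
    [0,0,0],
    [0,0,0],
  ],
)

```text
time_s: 4.35
ee_pos: [0.4762, -0.05, 0.2039]
tcp_rot: [1.05, 2.959, 0.0]
wrist_force: [-0.7, -0.3, 5.6]
grip_width: 0.0002
grip_force: 3.0
```

Run:
```python
from h import *
im=robot.camera("wrist")[:,:,::-1];t=robot.camera("top")[:,:,::-1]
cv2.imwrite("pics/w2.png",np.hstack([im[130:400,200:440],cv2.resize(t[130:250,290:420],None,fx=2.25,fy=2.25)]))
print(robot.state())
```

```text
{'time_s': 4.45, 'q': array([-0.2575,  0.199 , -0.2629,  1.1075, -0.0001,  0.4245]), 'dq': array([ 0.0012,  0.0007,  0.0008, -0.0001, -0.0013,  0.0009]), 'joint_efforts': array([  0.1514, -44.3857,  30.9928,  -0.1705,   0.1212,   0.0007]), 'ee_pos': array([ 0.4762, -0.05  ,  0.2039]), 'tcp_rot': array([1.0501, 2.9594, 0.    ]), 'wrist_force': array([-0.4251, -0.0197,  5.6081]), 'ft_torque': array([-0.0381,  0.1115,  0.0244]), 'grip_force': 2.9678792506456375, 'grip_width': -2.635551471533253e-05}
```

View pics/w2.png

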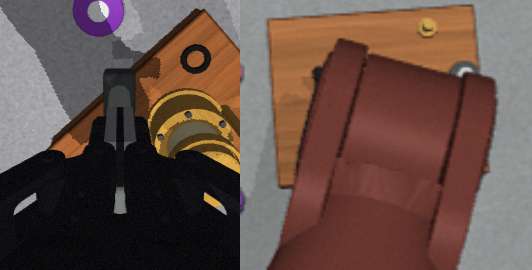

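Run:
```python
from h import *
p=robot.camera_params("wrist");print(-p["R"].T@p["t"])
b=np.array([-.777,.629,0]);P=np.array([.6195,-.166,0])
for r,z in((.185,.196),(.185,.236),(.192,.196),(.178,.236),(.195,.196),(.2,.196)): print(r,z,proj("wrist",P+r*b+[0,0,z]))
print(proj("wrist",robot.state()["ee_pos"]))
im=cv2.imread("pics/w2.png")[:,:240]
cv2.imwrite("pics/w2b.png",cv2.resize(im[50:220,70:180],None,fx=3.5,fy=3.5,interpolation=cv2.INTER_CUBIC)*1)
```

```text
[ 0.4183 -0.0022  0.3794]
0.185 0.196 [318.5945 222.8826]
0.185 0.236 [318.3996 250.6104]
0.192 0.196 [318.5625 213.1583]
0.178 0.236 [318.4409 262.0386]
0.195 0.196 [318.5485 208.9276]
0.2 0.196 [318.525  201.7902]
[318.478  228.2969]
```

View pics/w2b.png

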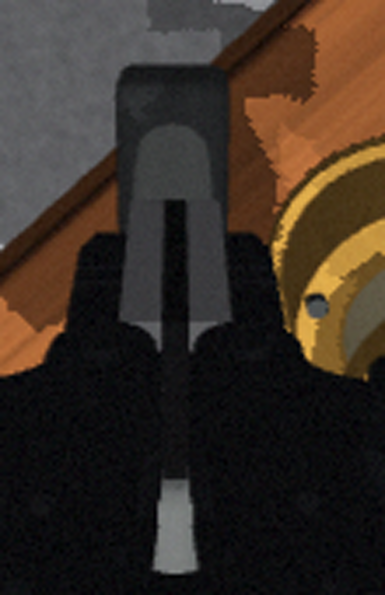

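The picture shows the stud under and in front of the shut finger tips. They seem to have closed on top of the stud, so the tips sit higher than expected. I'll open, lower, and close again.

Emit:
move_arm(
  jaw=[-1,-1,-1,-1,-1],
  xyz=[
    [0,0,0],
    [0,0,0],
    [0,0,0],
    [0,0,0],
    [0,0,0],
  ],
  rot=[
    [0,0,0],
    [0,0,0],
    [0,0,0],
    [0,0,0],
    [0,0,0],
  ],
)

```text
time_s: 4.95
ee_pos: [0.4755, -0.0498, 0.203]
tcp_rot: [-1.05, -2.96, 0.0]
wrist_force: [0.7, 0.0, -0.6]
grip_width: 0.0723
grip_force: 0.0
```

Run:
```python
from h import *
s=robot.state();print(s["ee_pos"],s["grip_width"],s["wrist_force"])
im=robot.camera("wrist")[:,:,::-1];t=robot.camera("scene")[:,:,::-1]
cv2.imwrite("pics/w3.png",np.hstack([im[150:350,180:460],cv2.resize(t[155:255,270:360],None,fx=2,fy=2,interpolation=cv2.INTER_CUBIC)]))
e=s["ee_pos"];M=cv2.Rodrigues(s["tcp_rot"])[0]
for k in(0,-.013,-.03,-.045):
  print(k,[proj("wrist",e+M@[x,y,k]) for x in(.011,-.011) for y in(-.0427,.0427)])
```

```text
[ 0.4755 -0.0498  0.203 ] 0.0723313529345938 [ 0.6659  0.0232 -0.626 ]
0 [array([251.7053, 212.3753]), array([385.1389, 212.2844]), array([253.9963, 243.6398]), array([382.9698, 243.5506])]
-0.013 [array([246.8666, 219.8249]), array([389.8178, 219.7272]), array([249.4881, 252.9736]), array([387.3323, 252.8779])]
-0.03 [array([239.3904, 231.3351]), array([397.0469, 231.2268]), array([242.5644, 267.3082]), array([394.0321, 267.2023])]
-0.045 [array([231.3888, 243.6542]), array([404.784 , 243.5343]), array([235.2102, 282.5343]), array([401.1484, 282.4174])]
```

View pics/w3.png

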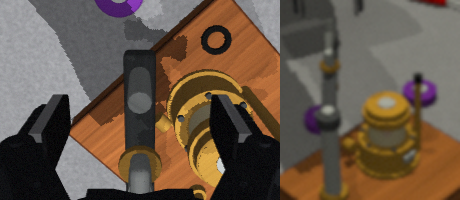

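The fingertips seen here, at about (248,245) and (392,245), lie some 40 mm short of the reported TCP when open, and about 32 mm short when shut. The stud at (320,250) is centred as predicted. I'll lower by 32 mm and grip.

Emit:
move_arm(
  jaw=[-1,-1,-1,0.5,0.5],
  xyz=[
    [0,0,12],
    [0,0,10],
    [0,0,10],
    [0,0,0],
    [0,0,0],
  ],
  rot=[
    [0,0,0],
    [0,0,0],
    [0,0,0],
    [0,0,0],
    [0,0,0],
  ],
)

```text
time_s: 5.55
ee_pos: [0.4755, -0.0498, 0.1711]
tcp_rot: [-1.05, -2.96, 0.0]
wrist_force: [-0.5, -1.1, 0.4]
grip_width: 0.0591
grip_force: 0.0
```

Emit:
move_arm(
  jaw=[1,1,1,1,1],
  xyz=[
    [0,0,0],
    [0,0,0],
    [0,0,0],
    [0,0,0],
    [0,0,0],
  ],
  rot=[
    [0,0,0],
    [0,0,0],
    [0,0,0],
    [0,0,0],
    [0,0,0],
  ],
)

```text
time_s: 6.05
ee_pos: [0.4759, -0.0499, 0.1717]
tcp_rot: [1.05, 2.96, 0.0]
wrist_force: [-1.9, 0.4, 5.7]
grip_width: 0.0122
grip_force: 58.4
```

Gripped the stud (12 mm, 58 N). Now I'll swing the beam clockwise along its arc.

Emit:
move_arm(
  jaw=[1,1,1,1,1],
  xyz=[
    [-0.6,14.8,0],
    [-0.6,14.8,0],
    [-0.6,14.8,0],
    [-0.6,14.8,0],
    [-0.6,14.8,0],
  ],
  rot=[
    [0,0,0.08],
    [0,0,0.08],
    [0,0,0.08],
    [0,0,0.08],
    [0,0,0.08],
  ],
)

```text
time_s: 6.55
ee_pos: [0.5327, -0.0031, 0.1717]
tcp_rot: [1.622, 2.69, -0.001]
wrist_force: [-1.9, -3.6, 5.5]
grip_width: 0.0122
grip_force: 58.9
```

Emit:
move_arm(
  jaw=[1,1,1,1],
  xyz=[
    [-0.6,14.8,0],
    [-0.6,14.8,0],
    [-0.6,14.8,0],
    [-0.6,14.8,0],
  ],
  rot=[
    [0,0,0.08],
    [0,0,0.08],
    [0,0,0.08],
    [0,0,0.08],
  ],
)

```text
time_s: 6.95
ee_pos: [0.5887, 0.016, 0.1717]
tcp_rot: [2.03, 2.398, -0.001]
wrist_force: [-2.9, -3.5, 7.0]
grip_width: 0.0124
grip_force: 59.1
```

Emit:
move_arm(
  jaw=[1,1,1,1],
  xyz=[
    [-0.1,5.5,0],
    [-0.1,5.5,0],
    [0,3.7,0],
    [0,0,0],
  ],
  rot=[
    [0,0,0.03],
    [0,0,0.03],
    [0,0,0.02],
    [0,0,0],
  ],
)

```text
time_s: 7.35
ee_pos: [0.6038, 0.0179, 0.1717]
tcp_rot: [2.121, 2.317, 0.001]
wrist_force: [1.4, 1.3, 4.9]
grip_width: 0.0124
grip_force: 58.8
```

Run:
```python
from h import *
s=robot.state();print(s["ee_pos"],s["wrist_force"],s["ft_torque"],s["q"])
d=s["ee_pos"][:2]-[.6195,-.166];print(np.hypot(*d),np.arctan2(d[1],d[0])-np.pi/2-.075)
```

```text
[0.6038 0.0179 0.1717] [1.4064 1.3234 4.9061] [ 0.0961 -0.0572 -0.0916] [-0.0914  0.4556  0.0198  1.1337  0.0001  1.391 ]
0.18456981503207545 0.010341202512648098
```

Emit:
move_arm(
  jaw=[1,1,1],
  xyz=[
    [0,1.5,0],
    [0,1.5,0],
    [0,0,0],
  ],
  rot=[
    [0,0,0.008],
    [0,0,0.008],
    [0,0,0],
  ],
)

```text
time_s: 7.65
ee_pos: [0.6049, 0.018, 0.1717]
tcp_rot: [-2.139, -2.3, 0.002]
wrist_force: [-6.2, -0.8, 9.2]
grip_width: 0.0124
grip_force: 59.4
```

Emit:
move_arm(
  jaw=[1,1,1],
  xyz=[
    [0,1.5,0],
    [0,0,0],
    [0,0,0],
  ],
  rot=[
    [0,0,0.008],
    [0,0,0],
    [0,0,0],
  ],
)

```text
time_s: 7.95
ee_pos: [0.6048, 0.018, 0.1716]
tcp_rot: [-2.146, -2.29, 0.005]
wrist_force: [-13.4, -1.1, 12.6]
grip_width: 0.0123
grip_force: 60.0
```

The beam is against its stop: x is blocked at 0.605 with the reaction rising to 13 N. I'll ease off, release and rise.

Emit:
move_arm(
  jaw=[1,-1,-1,-1,-1],
  xyz=[
    [0,-3,0],
    [0,0,0],
    [0,0,0],
    [0,0,0],
    [0,0,0],
  ],
  rot=[
    [0,0,0],
    [0,0,0],
    [0,0,0],
    [0,0,0],
    [0,0,0],
  ],
)

```text
time_s: 8.45
ee_pos: [0.6044, 0.018, 0.171]
tcp_rot: [-2.148, -2.292, 0.0]
wrist_force: [0.6, -0.8, 0.1]
grip_width: 0.0694
grip_force: 0.0
```

Emit:
move_arm(
  jaw=[-1,-1,-1,-1,-1],
  xyz=[
    [0,0,-30],
    [0,0,-30],
    [0,0,-25],
    [-35,0,0],
    [-35,0,0],
  ],
  rot=[
    [0,0,0],
    [0,0,0],
    [0,0,0],
    [0,0,0],
    [0,0,0],
  ],
)

```text
time_s: 8.95
ee_pos: [0.6096, -0.052, 0.2572]
tcp_rot: [2.144, 2.294, 0.002]
wrist_force: [0.2, -1.1, -0.6]
grip_width: 0.0851
grip_force: 0.0
```

Emit:
move_arm(
  jaw=[-1,-1,-1,-1,-1],
  xyz=[
    [0,0,0],
    [0,0,0],
    [0,0,0],
    [0,0,0],
    [0,0,0],
  ],
  rot=[
    [0,0,-0.143],
    [0,0,-0.143],
    [0,0,-0.143],
    [0,0,-0.143],
    [0,0,-0.143],
  ],
)

```text
time_s: 9.45
ee_pos: [0.609, -0.0519, 0.2561]
tcp_rot: [-1.202, -2.902, 0.0]
wrist_force: [-0.3, 1.1, 0.5]
grip_width: 0.0852
grip_force: 0.0
```

Emit:
move_arm(
  jaw=[-1,-1,-1,-1,-1],
  xyz=[
    [0,0,0],
    [0,0,0],
    [0,0,0],
    [0,0,0],
    [0,0,0],
  ],
  rot=[
    [0,0,-0.143],
    [0,0,-0.143],
    [0,0,-0.143],
    [0,0,-0.143],
    [0,0,-0.143],
  ],
)

```text
time_s: 9.95
ee_pos: [0.609, -0.0519, 0.2561]
tcp_rot: [-0.11, -3.139, -0.0]
wrist_force: [-0.4, -0.5, -0.9]
grip_width: 0.085
grip_force: 0.0
```

Emit:
move_arm(
  jaw=[-1,-1,-1,-1,-1],
  xyz=[
    [0,0,0],
    [0,0,0],
    [0,0,0],
    [0,0,0],
    [0,0,0],
  ],
  rot=[
    [0,0,-0.143],
    [0,0,-0.143],
    [0,0,-0.143],
    [0,0,-0.143],
    [0,0,-0.143],
  ],
)

```text
time_s: 10.45
ee_pos: [0.609, -0.0519, 0.256]
tcp_rot: [0.996, -2.979, -0.0]
wrist_force: [0.3, -0.0, -0.0]
grip_width: 0.0856
grip_force: 0.0
```

Emit:
move_arm(
  jaw=[-1,-1,-1,-1,-1],
  xyz=[
    [0,0,0],
    [0,0,0],
    [0,0,0],
    [0,0,0],
    [0,0,0],
  ],
  rot=[
    [0,0,-0.143],
    [0,0,-0.143],
    [0,0,-0.143],
    [0,0,-0.143],
    [0,0,-0.143],
  ],
)

```text
time_s: 10.95
ee_pos: [0.609, -0.0519, 0.256]
tcp_rot: [1.975, -2.443, -0.0]
wrist_force: [0.3, -0.5, 0.1]
grip_width: 0.0852
grip_force: 0.0
```

Run:
```python
from h import *
s=robot.state();M=cv2.Rodrigues(s["tcp_rot"])[0];print(s["time_s"],s["ee_pos"],s["q"],M)
im=robot.camera("wrist")[:,:,::-1];sc=robot.camera("scene")[:,:,::-1]
cv2.imwrite("pics/w4.png",np.hstack([im[100:400,170:470],cv2.resize(sc[165:255,280:370],(300,300),interpolation=cv2.INTER_CUBIC)]));cv2.imwrite("pics/sref.png",sc)
P=np.array([.6195,-.166,0]);d=np.array([-.079,.9969,0])
for r,z in((.085,.242),(.145,.242),(.115,.242),(.185,.236)): print(proj("wrist",P+r*d+[0,0,z]))
```

```text
10.95 [ 0.609  -0.0519  0.256 ] [-0.2045  0.4415  0.2175  1.3471  0.     -1.5646] [[-0.2091 -0.9779 -0.0002]
 [-0.9779  0.2091  0.    ]
 [ 0.      0.0002 -1.    ]]
[305.2004 180.3201]
[330.3064 257.2634]
[318.2747 220.3894]
[344.2939 297.2146]
```

View pics/w4.png

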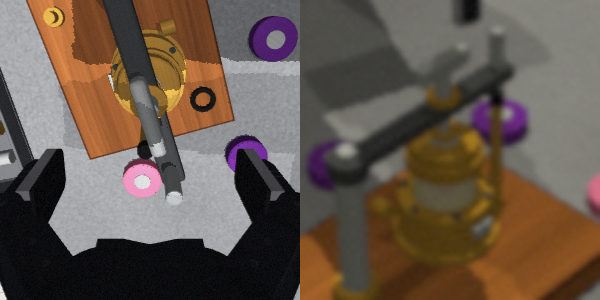

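The beam lies over the cap. The T-bar spans (307,180)–(330,255) as predicted, and the tab is visible in the scene view near (335,232). I'll align, descend and grip the T-bar.

Emit:
move_arm(
  jaw=[-1,-1,-1,-1,-1],
  xyz=[
    [0,0,0],
    [0,0,0],
    [0,-1.2,20],
    [0,0,26],
    [0,0,20],
  ],
  rot=[
    [0,0,-0.145],
    [0,0,-0.145],
    [0,0,0],
    [0,0,0],
    [0,0,0],
  ],
)

```text
time_s: 11.55
ee_pos: [0.6099, -0.0517, 0.1889]
tcp_rot: [2.296, -2.144, -0.001]
wrist_force: [-0.3, 0.4, 0.1]
grip_width: 0.0853
grip_force: 0.0
```

Emit:
move_arm(
  jaw=[0.5,1,1,1,1],
  xyz=[
    [0,0,0],
    [0,0,0],
    [0,0,0],
    [0,0,0],
    [0,0,0],
  ],
  rot=[
    [0,0,0],
    [0,0,0],
    [0,0,0],
    [0,0,0],
    [0,0,0],
  ],
)

```text
time_s: 12.05
ee_pos: [0.6105, -0.0519, 0.1911]
tcp_rot: [-2.301, 2.139, -0.002]
wrist_force: [-3.1, -0.0, 5.6]
grip_width: 0.0126
grip_force: 27.7
```

Emit:
move_arm(
  jaw=[1,1,1],
  xyz=[
    [0,0,0],
    [0,0,0],
    [0,0,0],
  ],
  rot=[
    [0,0,0],
    [0,0,0],
    [0,0,0],
  ],
)

```text
time_s: 12.35
ee_pos: [0.6104, -0.0519, 0.1913]
tcp_rot: [-2.301, 2.138, -0.002]
wrist_force: [-2.0, -0.0, 5.4]
grip_width: 0.0104
grip_force: 96.9
```

```bash
cat > tab.py <<'E'
from h import *
c=np.array([.6104,-.0514,0]);ex=np.array([.997,.079,0])
s=robot.state();M=cv2.Rodrigues(s["tcp_rot"])[0]
im=robot.camera("scene")[:,:,::-1].astype(int);ref=cv2.imread("pics/sref.png").astype(int)
import glob,time
cv2.imwrite(f"pics/s_{s['time_s']:.2f}.png",im)
a=proj("scene",c+.05*ex+[0,0,.072]);b=proj("scene",c+.063*ex+[0,0,.072])
u,v=np.round((a+b)/2).astype(int);w=im[v-8:v+9,u-9:u+10];r=ref[v-8:v+9,u-9:u+10]
g=lambda x:(x.max(2)-x.min(2)<45)&(x.mean(2)>75)
f=lambda m:(m.sum(),[round(float(q.mean()),1) for q in np.nonzero(m)[::-1]])
print("px in/out",a,b,"ref",f(g(r)),"now",f(g(w)),"absdiff",round(np.abs(w-r).mean(),2))
print(s["time_s"],s["ee_pos"],"yaw",np.arctan2(M[1,1],M[0,1]),"q6",s["q"][5],"F",s["wrist_force"],"T",s["ft_torque"],"grip",s["grip_width"],s["grip_force"])
E
python3 tab.py
```

```text
px in/out [334.5195 233.2325] [337.6252 235.201 ] ref (np.int64(19), [6.8, 5.3]) now (np.int64(19), [6.8, 5.3]) absdiff 1.72
12.35 [ 0.6104 -0.0519  0.1913] yaw -3.068461106535667 q6 -1.8479323683762456 F [-2.009  -0.0325  5.4274] T [-0.0192  0.5609  0.0365] grip 0.010446900875600018 96.88381433486938[ WARN:0@1.548] global loadsave.cpp:1063 imwrite_ Unsupported depth image for selected encoder is fallbacked to CV_8U.
```

Emit:
move_arm(
  jaw=[1,1,1,1,1],
  xyz=[
    [0,0,0.4],
    [0,0,0.4],
    [0,0,0.3],
    [0,0,0.4],
    [0,0,0.4],
  ],
  rot=[
    [0,0,0.145],
    [0,0,0.145],
    [0,0,0.145],
    [0,0,0.145],
    [0,0,0.145],
  ],
)

```text
time_s: 12.9
ee_pos: [0.6102, -0.0519, 0.1895]
tcp_rot: [-1.385, 2.819, -0.001]
wrist_force: [-1.9, -0.0, 6.5]
grip_width: 0.0104
grip_force: 97.1
```

```bash
python3 tab.py 2>/dev/null
```

```text
px in/out [334.5195 233.2325] [337.6252 235.201 ] ref (np.int64(19), [6.8, 5.3]) now (np.int64(19), [6.8, 5.3]) absdiff 1.71
12.9 [ 0.6102 -0.0519  0.1895] yaw 2.483857094461005 q6 -1.117058499736027 F [-1.927  -0.0404  6.5368] T [-0.0129  0.6788  0.083 ] grip 0.010449482897662676 97.10319310426712
```

Emit:
move_arm(
  jaw=[1,1,1,1,1],
  xyz=[
    [0,0,0.4],
    [0,0,0.4],
    [0,0,0.3],
    [0,0,0.4],
    [0,0,0.4],
  ],
  rot=[
    [0,0,0.145],
    [0,0,0.145],
    [0,0,0.145],
    [0,0,0.145],
    [0,0,0.145],
  ],
)

```text
time_s: 13.45
ee_pos: [0.6103, -0.0518, 0.1877]
tcp_rot: [-0.295, 3.127, -0.001]
wrist_force: [-2.8, 0.0, 8.6]
grip_width: 0.0106
grip_force: 97.2
```

```bash
python3 tab.py 2>/dev/null
```

```text
px in/out [334.5195 233.2325] [337.6252 235.201 ] ref (np.int64(19), [6.8, 5.3]) now (np.int64(19), [6.8, 5.3]) absdiff 1.87
13.45 [ 0.6103 -0.0518  0.1877] yaw 1.7589692568736246 q6 -0.39207211152439464 F [-2.8106  0.0489  8.628 ] T [0.131  0.7644 0.1525] grip 0.010619390386055033 97.23843902349472
```

Emit:
move_arm(
  jaw=[1,1,1],
  xyz=[
    [0,0,0.4],
    [0,0,0.4],
    [0,0,0.3],
  ],
  rot=[
    [0,0,0.145],
    [0,0,0.145],
    [0,0,0.145],
  ],
)

```text
time_s: 13.8
ee_pos: [0.6103, -0.0517, 0.1867]
tcp_rot: [0.386, 3.117, -0.0]
wrist_force: [-2.6, 0.4, 7.9]
grip_width: 0.0107
grip_force: 97.2
```

```bash
python3 tab.py 2>/dev/null
python3 - <<'E'
from h import *
im=robot.camera("scene")[:,:,::-1];w=robot.camera("wrist")[:,:,::-1]
cv2.imwrite("pics/v5.png",np.hstack([cv2.resize(im[165:255,290:380],(400,400),interpolation=cv2.INTER_CUBIC),w[0:400,120:520]]))
E
```

```text
px in/out [334.5195 233.2325] [337.6252 235.201 ] ref (np.int64(19), [6.8, 5.3]) now (np.int64(16), [7.1, 4.8]) absdiff 2.65
13.8 [ 0.6103 -0.0517  0.1867] yaw 1.3240550479915618 q6 0.042916071484190424 F [-2.6478  0.4165  7.8685] T [0.199  0.7942 0.1345] grip 0.010735592109330963 97.19558089971542
```

View pics/v5.png

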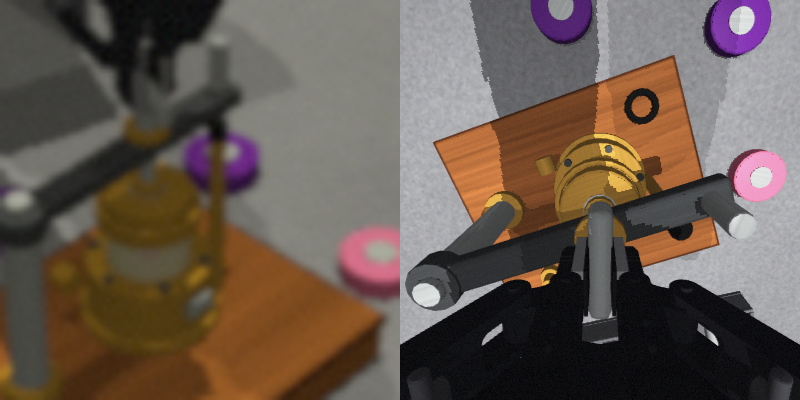

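The scene view shows the tab, still in, at (200,303) of the crop. The wrist view shows the bar turned about 110° from the beam and well held. I'll continue in small checked steps.

Emit:
move_arm(
  jaw=[1,1,1],
  xyz=[
    [0,0,0.4],
    [0,0,0.4],
    [0,0,0],
  ],
  rot=[
    [0,0,0.14],
    [0,0,0.14],
    [0,0,0],
  ],
)

```text
time_s: 14.25
ee_pos: [0.6103, -0.0516, 0.1859]
tcp_rot: [0.816, 3.032, 0.001]
wrist_force: [-2.9, 1.0, 8.9]
grip_width: 0.0106
grip_force: 97.3
```

```bash
python3 tab.py 2>/dev/null
```

```text
px in/out [334.5195 233.2325] [337.6252 235.201 ] ref (np.int64(19), [6.8, 5.3]) now (np.int64(13), [6.6, 5.0]) absdiff 4.86
14.25 [ 0.6103 -0.0516  0.1859] yaw 1.0449075116321305 q6 0.3220860532698448 F [-2.9091  1.0057  8.8981] T [ 0.2754  0.8565 -0.078 ] grip 0.010598185009761035 97.34692633152008
```

```bash
cat >> tab.py <<'E'
S=lambda x:((x.max(2)-x.min(2))*100//np.maximum(x.max(2),1))
u0,v0=336,234
for y in range(v0-8,v0+9): print(" ".join("%2d"%q for q in S(ref)[y,u0-9:u0+9])," | "," ".join("%2d"%q for q in S(im)[y,u0-9:u0+9]))
E
python3 tab.py 2>/dev/null
```

```text
px in/out [334.5195 233.2325] [337.6252 235.201 ] ref (np.int64(19), [6.8, 5.3]) now (np.int64(16), [7.1, 5.0]) absdiff 4.51
14.3 [ 0.6103 -0.0516  0.1859] yaw 1.0484368987740693 q6 0.3185098304676387 F [-4.4447  1.7006  8.9686] T [ 0.3279  0.8018 -0.1121] grip 0.010451919823438675 97.33710318803787
33 35 40 52 67 76 80 78 77 81 80 74 80 77 78 75 75 74  |  32 35 41 54 68 73 78 80 83 77 80 77 78 74 74 73 76 75
44 52 62 66 75 78 79 80 80 80 74 79 79 76 76 74 75 74  |  44 50 59 71 74 77 78 78 78 76 78 76 82 74 74 75 75 76
53 65 73 76 79 79 77 80 78 75 77 77 78 76 77 78 75 75  |  54 62 72 76 79 77 79 80 78 79 78 79 81 73 74 76 78 76
53 64 73 81 77 80 80 74 62 49 55 71 78 72 76 76 74 76  |  50 64 78 79 76 78 77 80 69 54 55 67 76 75 77 77 74 76
58 70 77 79 78 75 72 49 29 21 32 61 78 76 75 73 75 74  |  55 69 78 81 77 80 73 54 31 24 35 60 76 73 74 75 74 76
73 77 81 78 79 68 43 22 11 14 32 68 77 76 73 73 74 74  |  70 80 81 80 76 68 44 22 11 13 32 62 77 76 75 76 75 75
78 75 75 77 58 36 18 11  9 17 49 74 77 76 76 77 76 77  |  83 77 77 78 69 46 20 11  8 15 43 69 76 76 76 75 76 75
75 78 77 72 40 
[... 404 characters left out ...]
7 77 77 80 75 76 74 73 77 77
79 73 78 80 69 67 65 70 77 78 78 78 75 77 74 73 75 76  |  78 78 84 75 72 66 68 75 78 76 78 79 75 76 74 74 75 76
79 80 77 77 77 76 77 81 77 79 76 77 75 76 76 77 77 75  |  78 77 78 79 76 77 76 82 83 78 77 77 75 75 74 75 75 74
79 77 80 75 74 82 81 80 77 76 75 76 75 77 74 77 75 75  |  79 76 77 77 81 76 79 78 77 79 76 78 77 76 77 77 75 74
78 80 79 78 80 82 78 78 74 76 77 76 76 74 75 77 74 75  |  77 80 82 80 79 78 80 75 78 77 74 76 76 75 75 75 74 77
77 80 81 77 79 77 78 76 76 75 77 74 74 76 75 76 74 73  |  79 78 77 80 76 82 80 77 76 74 75 75 75 75 79 75 75 76
80 79 80 79 77 78 77 75 73 78 74 78 76 74 77 74 76 76  |  81 78 80 77 79 79 77 77 75 75 74 76 75 76 75 75 76 74
```

Run:
```python
t=open("tab.py").read().split("u0,v0=")[0]
t+='''u0,v0=336,234
for n,x in(("ref",ref),("now",im)):
    m=S(x)[v0-9:v0+10,u0-9:u0+12]<45; print(n,f(m))
'''
open("tab.py","w").write(t.replace('print("px in/out",a,b,"ref",f(g(r)),"now",f(g(w)),"absdiff",round(np.abs(w-r).mean(),2))',''))
```

Emit:
move_arm(
  jaw=[1,1],
  xyz=[
    [0,0,0.4],
    [0,0,0],
  ],
  rot=[
    [0,0,0.14],
    [0,0,0],
  ],
)

```text
time_s: 14.55
ee_pos: [0.6103, -0.0516, 0.1856]
tcp_rot: [1.026, 2.968, 0.001]
wrist_force: [-2.9, 1.1, 9.4]
grip_width: 0.0106
grip_force: 97.4
```

```bash
python3 tab.py 2>/dev/null
```

```text
14.55 [ 0.6103 -0.0516  0.1856] yaw 0.9052013840082953 q6 0.4618184338895827 F [-2.9449  1.0623  9.4314] T [ 0.3002  0.8449 -0.1321] grip 0.010634466682296333 97.41766422986984
ref (np.int64(36), [5.7, 6.1])
now (np.int64(31), [5.5, 6.2])
```

Emit:
move_arm(
  jaw=[1,1],
  xyz=[
    [0,0,0.4],
    [0,0,0],
  ],
  rot=[
    [0,0,0.14],
    [0,0,0],
  ],
)

```text
time_s: 14.8
ee_pos: [0.6103, -0.0516, 0.1853]
tcp_rot: [1.231, 2.889, 0.001]
wrist_force: [-4.0, 0.9, 10.2]
grip_width: 0.0103
grip_force: 97.5
```

```bash
python3 tab.py 2>/dev/null
```

```text
14.8 [ 0.6103 -0.0516  0.1853] yaw 0.7652119533836818 q6 0.6018021470841385 F [-4.0071  0.896  10.2077] T [ 0.3538  0.9145 -0.1325] grip 0.0102823241219772 97.49260872602463
ref (np.int64(36), [5.7, 6.1])
now (np.int64(30), [5.5, 6.1])
```

Emit:
move_arm(
  jaw=[1,1],
  xyz=[
    [0,0,0.3],
    [0,0,0],
  ],
  rot=[
    [0,0,0.14],
    [0,0,0],
  ],
)

```text
time_s: 15.05
ee_pos: [0.6103, -0.0515, 0.1849]
tcp_rot: [1.43, 2.796, 0.001]
wrist_force: [-2.9, 0.7, 9.7]
grip_width: 0.0106
grip_force: 97.5
```

```bash
python3 tab.py 2>/dev/null
```

```text
15.05 [ 0.6103 -0.0515  0.1849] yaw 0.625222569012065 q6 0.7418324471434661 F [-2.8677  0.7453  9.668 ] T [ 0.3451  0.9071 -0.1286] grip 0.010569075155056338 97.46317774057388
ref (np.int64(36), [5.7, 6.1])
now (np.int64(32), [5.6, 6.3])
```

Emit:
move_arm(
  jaw=[1,1],
  xyz=[
    [0,0,0.3],
    [0,0,0],
  ],
  rot=[
    [0,0,0.14],
    [0,0,0],
  ],
)

```text
time_s: 15.3
ee_pos: [0.6104, -0.0515, 0.1846]
tcp_rot: [1.622, 2.689, 0.001]
wrist_force: [-2.9, 1.3, 8.7]
grip_width: 0.0108
grip_force: 97.4
```

```bash
python3 tab.py 2>/dev/null
```

```text
15.3 [ 0.6104 -0.0515  0.1846] yaw 0.485207861474199 q6 0.8818402324293081 F [-2.8987  1.2772  8.6801] T [ 0.4077  0.7847 -0.1507] grip 0.010783721277660809 97.41748094558716
ref (np.int64(36), [5.7, 6.1])
now (np.int64(48), [7.3, 7.6])
```

```bash
cat > map.py <<'E'
exec(open("tab.py").read())
for y in range(v0-7,v0+11): print(" ".join("%2d"%q for q in S(ref)[y,u0-8:u0+10])," | "," ".join("%2d"%q for q in S(im)[y,u0-8:u0+10]))
E
python3 map.py 2>/dev/null
```

```text
15.35 [ 0.6104 -0.0515  0.1846] yaw 0.48864156736496656 q6 0.8784195092634183 F [-3.0705  1.9944  9.7957] T [ 0.4138  0.8459 -0.2164] grip 0.010420585425705627 97.4081951379776
ref (np.int64(36), [5.7, 6.1])
now (np.int64(50), [7.4, 7.7])
52 62 66 75 78 79 80 80 80 74 79 79 76 76 74 75 74 76  |  50 60 68 77 78 76 78 74 76 77 75 81 79 75 74 75 75 75
65 73 76 79 79 77 80 78 75 77 77 78 76 77 78 75 75 73  |  64 73 75 79 79 80 81 78 80 81 77 79 77 75 75 76 76 75
64 73 81 77 80 80 74 62 49 55 71 78 72 76 76 74 76 77  |  67 75 76 79 76 76 75 77 70 78 78 78 76 76 75 73 76 77
70 77 79 78 75 72 49 29 21 32 61 78 76 75 73 75 74 74  |  71 76 81 76 80 75 68 61 67 74 76 78 74 75 75 76 73 75
77 81 78 79 68 43 22 11 14 32 68 77 76 73 73 74 74 77  |  77 76 77 77 71 57 39 30 40 63 71 69 71 72 74 75 75 75
75 75 77 58 36 18 11  9 17 49 74 77 76 76 77 76 77 77  |  76 82 78 72 54 33 14 12 20 40 53 54 60 71 74 74 74 76
78 77 72 40 19 10  7 10 29 62 74 75 75 74 74 75 76 75  |  79 79 77 62 33 15  9  8 11 19 25 29 48 68 74 76 75 75
83 84 69 41 17 10 10 23 48 70 78 76 78 75 76 74 75 75  |  80 80 78 58 27 10  
[... 454 characters left out ...]
4 56 69 74 75 76 76 75 75 74
77 80 75 74 82 81 80 77 76 75 76 75 77 74 77 75 75 76  |  83 77 81 83 76 75 72 67 66 74 75 76 73 75 76 75 75 74
80 79 78 80 82 78 78 74 76 77 76 76 74 75 77 74 75 74  |  76 80 79 79 78 79 76 75 76 76 75 74 75 73 76 76 76 75
80 81 77 79 77 78 76 76 75 77 74 74 76 75 76 74 73 75  |  80 80 78 76 76 75 74 77 71 74 76 75 74 76 77 74 75 76
79 80 79 77 78 77 75 73 78 74 78 76 74 77 74 76 76 77  |  78 75 75 79 78 79 82 77 76 79 76 77 76 74 75 75 76 76
79 79 75 77 76 75 76 76 75 75 77 75 75 75 77 76 77 75  |  78 80 80 77 77 78 74 77 73 74 75 78 77 75 73 74 74 75
75 74 75 74 76 76 75 74 76 74 77 75 76 77 76 73 73 77  |  74 76 81 75 72 75 77 78 75 78 75 76 76 76 74 75 75 76
```

The tab's face has moved by about (+3,+2.5) px, as expected for the 13 mm pop, so tightening stops here. I'll release and rise straight up.

Emit:
move_arm(
  jaw=[-1,-1,-1,-1,-1],
  xyz=[
    [0,0,0],
    [0,0,0],
    [0,0,0],
    [0,0,0],
    [0,0,0],
  ],
  rot=[
    [0,0,0],
    [0,0,0],
    [0,0,0],
    [0,0,0],
    [0,0,0],
  ],
)

```text
time_s: 15.9
ee_pos: [0.6101, -0.0518, 0.1829]
tcp_rot: [-1.616, -2.694, 0.0]
wrist_force: [-0.9, 0.3, -0.2]
grip_width: 0.0814
grip_force: 0.0
```

Emit:
move_arm(
  jaw=[-1,-1,-1,-1,-1],
  xyz=[
    [0,0,-20],
    [0,0,-30],
    [0,0,-30],
    [0,0,-30],
    [0,0,0],
  ],
  rot=[
    [0,0,0],
    [0,0,0],
    [0,0,0],
    [0,0,0],
    [0,0,0],
  ],
)

```text
time_s: 16.4
ee_pos: [0.6119, -0.0521, 0.2972]
tcp_rot: [1.613, 2.689, 0.003]
wrist_force: [-0.4, -0.2, -0.0]
grip_width: 0.0853
grip_force: 0.0
```

```bash
python3 tab.py 2>/dev/null
python3 - <<'E'
from h import *
im=robot.camera("scene")[:,:,::-1];w=robot.camera("wrist")[:,:,::-1]
cv2.imwrite("pics/v6.png",np.hstack([cv2.resize(im[165:255,290:380],(400,400),interpolation=cv2.INTER_CUBIC),w[0:400,120:520]]))
E
```

```text
16.4 [ 0.6119 -0.0521  0.2972] yaw 0.4899742844349272 q6 0.8768530462000278 F [-0.3742 -0.2063 -0.0248] T [-0.0293 -0.0309 -0.0178] grip 0.08531410346102812 0.0
ref (np.int64(36), [5.7, 6.1])
now (np.int64(54), [7.8, 7.6])
```

View pics/v6.png

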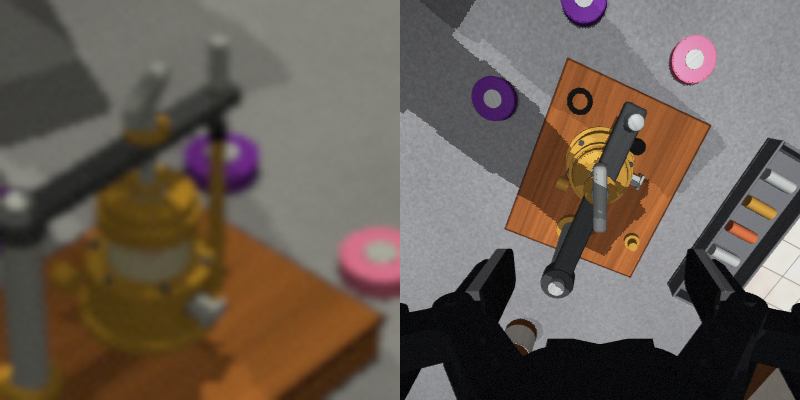

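Both views show the tab sticking out, at (210,307) in the left crop and (638,181) in the right. The beam is over the cap, and the gripper is clear of everything.

```bash
python3 -c "
from workcell import robot
print(robot.hand_in())"
```

```text
the job is handed in; nothing more can be done
None
```

The beam is against its stop, the tab popped out after about 2.7 rad of tightening, the fingers let go clear of it, and the job was handed in at about 16.5 s; no verdict came back and the clamp force was not measured.

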